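Seat the eye model on its rocking stand

TASK

Take the eye model out of its wooden storage block and press its steel taper fully home in the brass cup of the rocking stand: the stiff red button in the cup must give way, but press gently, with no more force than that takes. Then check that the seated eye rocks free: tip it about ten degrees towards the white disc on the plinth, then about ten degrees away from it, never against its stops and never out of its seat. Leave it upright, fully seated and let go, and leave the other models alone.

Things in the scene. Friction and masses are not known exactly. Their poses are not given: they have to be found in the camera images.
- eye: yellowed celluloid eye model, about 200 g, upright in the block at the start. Origin: centre of the small lower end of its steel taper; z runs up its axis. Taper: diameter 16 mm at z=0 growing to 36 mm at z=27 mm; brass flange, diameter 44 mm, z=27 to 31 mm; thin neck; ball, diameter 54 mm, centre z=68 mm, top z=95 mm. The blue iris looks up and to -x; its direction does not matter
- band (a point): middle of the eye ball, at z=68 mm of the eye: a brass band round it, diameter 56 mm, 14 mm tall, is the place to grip, at any yaw, with about 60 N; the eye may slip or swing a little in the grip
- stand: fixed dark oak plinth 160 x 110 x 20 mm (x, y, z). Origin: centre of its underside, on the table. A white disc, diameter 20 mm, lies on its top at x=-62 mm, the front. Two brass cheeks (y=+-37 mm, 65 mm high) carry the rocker's axle
- pivot (a point): centre of the rocker's axle, 50 mm above the table; the axle runs along the stand's y
- rocker (a joint): tilt of rocker and cup about the axle (rad): 0 upright, negative leaning towards the white disc (the stand's -x), positive away from it, hard stops at +-0.36. A spring of about 2 N m/rad brings it back upright
- cup: brass cup, rim diameter 47 mm, rim at z=24 mm, with a conical bore matching the taper. Origin = seat point, 89 mm above the table with the cup empty: the eye's origin coincides with it when fully home, axes agreeing, 3 mm left under the flange. The cup rides on a spring: it sinks along its axis by some millimetres when pressed, down to a hard stop, and comes back up when unloaded
- button_top (a point): top of the stiff red button, diameter 12 mm, in the cup's bore; starts 6 to 8 mm above the seat point. It slides down only under about 12 N and stays where it is pushed; the eye's weight does not move it. The cup sinks first, so pressing the eye just to its final height leaves it proud: press by feel. A steady 16 to 19 N brings the taper fully home; well over 30 N is too much
- block: fixed light wooden storage block 90 x 90 x 34 mm; origin: centre of its underside. The eye's flange rests on its top, the taper hangs in its 38 mm hole
- plasterhand: bystander: pink plaster hand skeleton on a round wooden plinth, diameter 90 mm, 175 mm high; origin: centre of its underside
- kidney: bystander: chipped dark red painted kidney, about 75 x 115 x 44 mm, lying; origin: on the table under its middle
- jaw: bystander: beige resin jawbone, about 85 x 110 x 55 mm, lying with teeth up; origin: on the table under its middle
There are look-alikes about, which are no part of the job. Leave any black or orange look-alike of the eye alone.

How it is judged:
By the outcome, as a careful person would: the job done as asked, in the order asked, and still so for the second after the job is handed in, with the robot touching nothing.
It also fails if it takes over 56 s, if anything falls off the work surface, if the arm or the gripper's body presses on something with over 40 N, if the wrist force passes 120 N, or if a joint passes its speed limit or range.

ROBOT

A 6-joint arm with a two-finger parallel gripper is mounted at the origin on the work surface. World frame = base frame: x ahead of the robot, y to its left, z up, the work surface at z = 0. Lengths are in m, angles in degrees, forces in N, time in s.
With the tool pointing down it reaches from about 0.3 to 0.775 m from the base axis. Payload 14.6 kg.
Tool frame: the origin (TCP) lies midway between the tips of the shut fingers; the grasp point (between the pads) lies 19 mm behind it; z points along the fingers, y is the line along which they close (so a half turn about z gives the same grasp; the last joint's range is limited). The gripper opens to 85 mm and grips with 20 to 120 N. Pads are 22 mm wide; open, the fingers measure 114 mm over their backs; the gripper's body (76 mm by 85 mm) begins 54 mm behind the grasp point. The pads swing forward as they close: fully open they stand 13 mm farther back than shut.
Start: joints at [60.183, 17.183, 87.147, -0, 75.671, -3.816], TCP at [0.241, 0.494, 0.231] pointing down, gripper open.
Joint ranges: [-173.82, 173.82], [-45.26, 126.66], [13.44, 144.39], [-59.66, 239.66], [0, 175.72], [-146.38, 146.38]. Speed limits (degrees/s): [127.2, 127.2, 147.25, 180, 180, 180].

INTERFACE

Orientations are given as [roll, pitch, yaw] about the fixed x, y, z axes, in that order (R = Rz(yaw) Ry(pitch) Rx(roll)).
In Python, from rig import env gives the robot as it stands. Calls block until the motion is done:
- env.move_pose(position, orientation): joint-space move of the TCP to a pose.
- env.move_straight(position, speed=0.15, frame=None): straight line of the TCP; frame=None keeps the orientation; speed is the mean speed in m/s.
- env.set_joints(angles): joint-space move.
- env.set_gripper(opening): finger opening in m; the grip force is fixed at half the most; returns when the fingers have stopped.
- env.sleep(seconds).
- env.solve_ik(position, orientation): joint angles nearest the present ones, or None.
- env.grab_frame(name): name is "scene" or "top" or "wrist"; returns a dict with "frame" (480x640x3 uint8, red, green, blue), "mtx" (3x3 intrinsics, pixels), "rvec" (rotation vector, rad) and "tvec" (3), from world to camera coordinates, as OpenCV has them. Camera axes: x right, y down, z forward; pixel columns grow to the right and rows downward; lengths in m; the calibration is good to about 2 mm. A picture is of the moment at which its call begins. There is no depth.
A pose or a line that the arm cannot do raises env.MotionError and nothing moves.
- env.sign_off(): hands the job in; it is judged then, once.
Readings, each from a call of its own:
- env.current_time(): time.
- env.current_joint_positions(): joint angles.
- env.current_joint_velocities(): joint speeds.
- env.current_joint_torque(): joint torques, N m.
- env.current_tool_pos(): TCP position.
- env.current_eef_rot(): TCP orientation.
- env.current_force(): force on the tool from outside, world axes, zero at the start.
- env.current_torque(): the same for the moment, N m.
- env.current_grip_width(): finger opening in m.
- env.current_grip_force(): force on a finger pad.
Only numpy, scipy, OpenCV 4.12 (cv2) and the standard library are available. Lean on these libraries where they do the work, as an engineer would, in place of code of your own. Each camera call takes 0.05 s, during which the arm holds its last target. There are 200 camera calls.

## Working session

There is one attempt and no reset: what is moved stays moved. The work goes in short steps, each a Python script; the robot and the scene stay as the last script left them, time stands still between calls to the robot, and variables do not carry over. Pictures are saved under pics/ and viewed, at most 10 in all, crops included, and the job is handed in when it is done.

```bash
mkdir -p pics; ls; python3 - <<'E'
from rig import env
import cv2,pickle
d={}
for n in ("scene","top"):
    f=env.grab_frame(n); d[n]=f
    cv2.imwrite(f"pics/{n}0.png",f["frame"][:,:,::-1])
    R=cv2.Rodrigues(f["rvec"])[0]; print(n,(-R.T@f["tvec"].reshape(3)).round(3),R[2].round(2))
pickle.dump(d,open("f0.pkl","wb"))
print(env.current_eef_rot(),env.current_time(),env.current_grip_width())
E
```

```text
pics
scene [ 1.167 -0.281  0.645] [-0.67  0.42 -0.61]
top [0.403 0.07  1.003] [ 0.16  0.01 -0.99]
[-1.79938608e+02 -3.21882650e-03  1.54001058e+02] 0.1 0.08509029997211233
```

View pics/scene0.png

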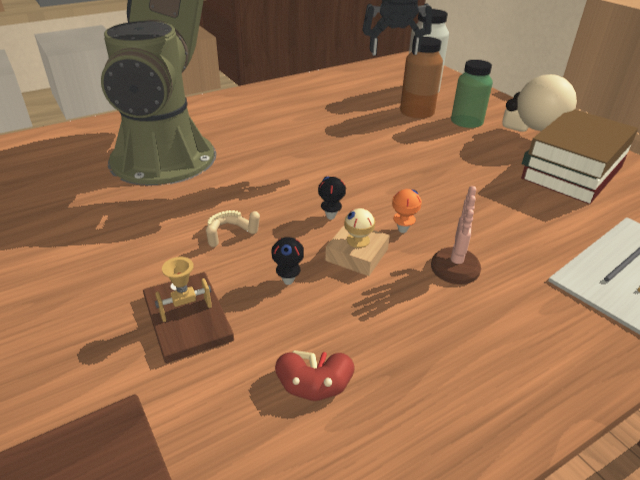

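View pics/top0.png

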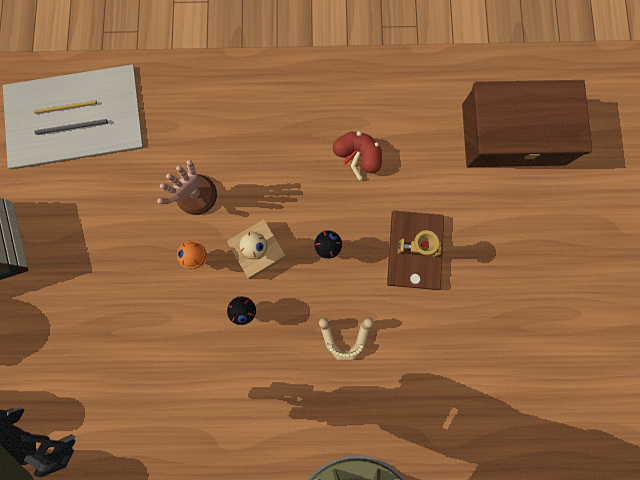

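The top view shows the yellow eye in its block at (254,245). The look-alikes are two black eyes at (328,244) and (241,310) and an orange one at (191,254). The stand is at (416,250), with its white disc at (415,279) and its cup at (427,243). Only the cream-yellow eye in the block fits the description, so I'll confirm it with a crop and measure.

```bash
cat > h.py <<'E'
import numpy as np,cv2
def ray(f,uv):
    n=cv2.undistortPoints(np.array([[uv]],float),f["mtx"],None)[0,0]
    R=cv2.Rodrigues(np.array(f["rvec"],float))[0]; t=np.array(f["tvec"]).reshape(3)
    return -R.T@t, R.T@np.r_[n,1]
def onz(f,uv,z):
    c,d=ray(f,uv); return c+d*(z-c[2])/d[2]
def cross(f,u,g,v):
    a,d=ray(f,u); b,e=ray(g,v); s=np.linalg.lstsq(np.c_[d,-e],b-a,rcond=None)[0]
    p,q=a+d*s[0],b+e*s[1]; return (p+q)/2,np.linalg.norm(p-q)
def blobs(f,lo,hi,box,n=3,amin=15):
    x0,y0,x1,y1=box; h=cv2.cvtColor(f["frame"][y0:y1,x0:x1],cv2.COLOR_RGB2HSV)
    m=cv2.inRange(h,lo,hi); cs=cv2.findContours(m,cv2.RETR_EXTERNAL,cv2.CHAIN_APPROX_NONE)[0]
    cs=sorted([c for c in cs if cv2.contourArea(c)>=amin],key=cv2.contourArea,reverse=True)[:n]
    return [c+np.array([x0,y0]) for c in cs]
E
python3 - <<'E'
import pickle,cv2,numpy as np
from h import *
d=pickle.load(open("f0.pkl","rb"))
T,S=d["top"],d["scene"]
a=cv2.resize(T["frame"][205:290,220:290],None,fx=5,fy=5,interpolation=2)
b=cv2.resize(T["frame"][205:295,380:450],None,fx=5,fy=5,interpolation=2)
c=cv2.resize(S["frame"][195:275,320:395],None,fx=4,fy=4,interpolation=2)
o=np.zeros((450,1010,3),np.uint8)
o[:425,:350]=a;o[:450,355:705]=b;o[:320,710:1010]=c
o=cv2.resize(o,None,fx=.79,fy=.79,interpolation=cv2.INTER_AREA)
cv2.imwrite("pics/crop1.png",o[:,:,::-1])
hs=cv2.cvtColor(T["frame"],cv2.COLOR_RGB2HSV)
for p in [(248,238),(245,245),(237,250),(265,268),(415,279),(434,235),(424,245),(400,230),(380,230),(230,220),(428,255)]: print(p,hs[p[1],p[0]])
E
```

```text
(248, 238) [ 21  78 213]
(245, 245) [ 28  55 217]
(237, 250) [ 17 109 190]
(265, 268) [ 17 126  91]
(415, 279) [ 20  29 210]
(434, 235) [ 20 142 189]
(424, 245) [  2 198 138]
(400, 230) [ 12 158 103]
(380, 230) [ 13 147 153]
(230, 220) [ 14 145 164]
(428, 255) [ 13 162 101]
```

View pics/crop1.png

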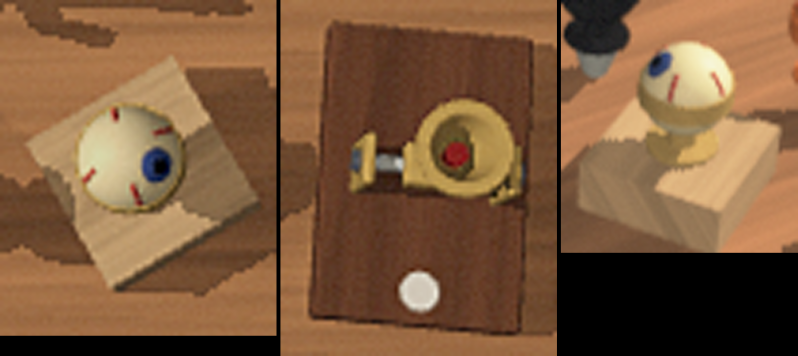

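The crop confirms the cream eye with its brass band in the block. The stand shows its red button in the cup, and the disc at crop (419,291). Next I compute positions.

```bash
python3 - <<'E'
import pickle,cv2,numpy as np
from h import *
d=pickle.load(open("f0.pkl","rb"))
T,S=d["top"],d["scene"]
P=lambda x,y,ox,oy,off=0:((x-off)/3.95+ox-.4,y/3.95+oy-.4)
e=P(131,157,220,205); print("eye",onz(T,e,.075)*1e3)
for c in [(27,147),(174,58),(258,202),(116,288)]: print("blk",onz(T,P(*c,220,205),.034)*1e3)
q=[onz(T,P(*c,380,205,280.5),.02) for c in [(331,22),(531,38),(519,331),(310,316)]]
q=np.array(q);print("pl",q*1e3,q.mean(0)*1e3)
dd=onz(T,P(419,291,380,205,280.5),.02);print("disc",dd*1e3)
print("cup",onz(T,P(467,148,380,205,280.5),.113)*1e3)
print("button",onz(T,P(457,154,380,205,280.5),.096)*1e3)
for a,b in ((3,0),(2,1)): v=q[b]-q[a];print(np.degrees(np.arctan2(v[1],v[0])))
for a,b in ((1,0),(2,3)): v=q[b]-q[a];print(np.degrees(np.arctan2(-v[0],v[1])))
# auto checks
for n,lo,hi,box in [("disc",(0,0,170),(40,60,255),(390,210,444,292)),("rimT",(15,90,90),(30,255,255),(405,220,450,262)),("btn",(0,170,90),(6,255,255),(405,220,450,262))]:
    for c in blobs(T,lo,hi,box,2,6): print(n,cv2.minEnclosingCircle(c),cv2.moments(c)["m10"]/cv2.moments(c)["m00"],cv2.moments(c)["m01"]/cv2.moments(c)["m00"])
E
```

```text
eye [546.19361134 198.09651573  75.        ]
blk [558.62561216 258.86213036  34.        ]
blk [605.53908994 181.2618643   34.        ]
blk [527.67523631 136.70809488  34.        ]
blk [483.43218315 211.01036003  34.        ]
pl [[ 624.3728895   -92.06796045   20.        ]
 [ 613.98789367 -199.28318394   20.        ]
 [ 456.85830786 -184.13043926   20.        ]
 [ 466.11822427  -74.81628873   20.        ]] [ 540.33432883 -137.57446809   20.        ]
disc [ 478.53520574 -132.70254033   20.        ]
cup [ 540.16436028 -139.8880344   113.        ]
button [ 539.86301794 -138.83754674   96.        ]
-6.221366104646556
-5.508268530111553
-5.532479291700177
-4.841921547243949
disc ((414.5, 278.5), 4.743516445159912) 414.6465517241379 278.2586206896552
rimT ((425.9407653808594, 245.6090087890625), 15.883703231811523) 426.0196433967966 243.13417951042612
btn ((424.2894592285156, 243.44737243652344), 2.766402244567871) 424.3 243.07777777777775
```

```bash
python3 - <<'E'
from rig import env
import cv2,pickle,numpy as np
from h import *
d=pickle.load(open("f0.pkl","rb"))
print("orange",onz(d["top"],(191,254),.068)*1e3,"blk",onz(d["top"],(328,244),.068)*1e3,onz(d["top"],(241,310),.068)*1e3)
w={}
env.move_pose([.50,-.139,.26],[180,0,84.6]); w["stand"]=env.grab_frame("wrist")
env.move_pose([.545,.1975,.23],[180,0,90]); w["eye"]=env.grab_frame("wrist")
pickle.dump(w,open("w.pkl","wb"))
cv2.imwrite("pics/w1.png",cv2.resize(np.hstack([w["stand"]["frame"],w["eye"]["frame"]]),(800,300),interpolation=cv2.INTER_AREA)[:,:,::-1])
for k in w: c,_=ray(w[k],(320,240));print(k,c)
print(env.current_time(),env.current_tool_pos(),env.current_force())
E
```

```text
orange [529.36107134 323.13687546  68.        ] blk [545.90113256  47.6951011   68.        ] [416.84268586 221.16001927  68.        ]
stand [ 0.50760532 -0.06854229  0.40239876]
eye [0.54623632 0.2667104  0.37258076]
3.9167 [0.54533483 0.19633711 0.23021883] [ 0.23507707 -0.20968599 -0.07014747]
```

View pics/w1.png

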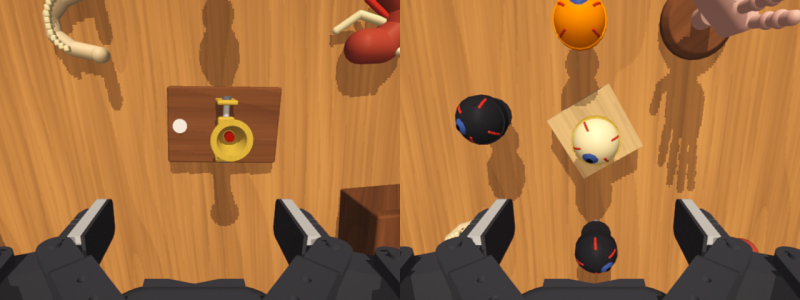

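The left half shows the stand with its cup at full-res (371,222) and disc at (288,202). The right half shows the eye at (312,224). Nothing is in the fingers' way with the closing line along x. I'll refine with masks.

```bash
python3 - <<'E'
import cv2,pickle,numpy as np
from h import *
w=pickle.load(open("w.pkl","rb")); s,e=w["stand"],w["eye"]
def show(n,f,lo,hi,box,z,k=1,a=20):
    for c in blobs(f,lo,hi,box,k,a):
        m=cv2.moments(c); g=(m["m10"]/m["m00"],m["m01"]/m["m00"])
        el=cv2.fitEllipse(c); (mx,my),r=cv2.minEnclosingCircle(c)
        print(n,"cent",np.round(g,1),"ell",np.round(el[0]+el[1],1),(onz(f,g,z)*1e3).round(1),(onz(f,el[0],z)*1e3).round(1),cv2.boundingRect(c))
show("disc",s,(0,0,150),(40,70,255),(260,130,455,270),.02)
show("btn",s,(0,200,80),(5,255,255),(330,170,420,270),.096)
show("cup",s,(18,120,60),(32,255,255),(330,180,420,270),.113)
show("ball",e,(18,0,110),(35,125,255),(230,120,390,300),.075,3)
h=cv2.cvtColor(s["frame"],cv2.COLOR_RGB2HSV); print(h[190,290],h[190,240],h[222,345],h[240,310])
m=cv2.inRange(h[120:280,250:470],(0,0,0),(14,255,125)); cs=max(cv2.findContours(m,0,2)[0],key=cv2.contourArea)
p=cv2.approxPolyDP(cv2.convexHull(cs),6,True)[:,0]+[250,120]
print(p.tolist(),[(onz(s,q,.02)*1e3).round(1).tolist() for q in p.astype(float)])
a=cv2.resize(s["frame"][125:270,255:460],None,fx=2.2,fy=2.2,interpolation=2);b=cv2.resize(e["frame"][125:290,230:390],None,fx=2.1,fy=2.1,interpolation=2)
o=np.zeros((350,800,3),np.uint8);o[:a.shape[0],:a.shape[1]]=a;o[:b.shape[0],455:455+b.shape[1]]=b
cv2.imwrite("pics/w2.png",o[:,:,::-1])
E
```

```text
disc cent [287.2 201.1] ell [287.2 201.1  22.1  22.2] [ 481.6 -131.6   20. ] [ 481.6 -131.5   20. ] (276, 190, 23, 23)
btn cent [366.6 218.3] ell [366.6 218.3  14.2  16.1] [ 542.8 -136.9   96. ] [ 542.8 -136.9   96. ] (359, 210, 16, 17)
cup cent [369.4 223.4] ell [369.2 223.3  68.   74.2] [ 542.5 -136.8  113. ] [ 542.4 -136.7  113. ] (336, 186, 70, 73)
ball cent [314.  223.1] ell [313.6 224.8  68.   70.1] [549.4 200.2  75. ] [549.1 199.   75. ] (276, 190, 75, 73)
ball cent [350.9 197.2] ell [348.9 200.8  38.5 112.6] [575.  218.6  75. ] [573.7 216.1  75. ] (316, 136, 71, 120)
ball cent [259.6 210.4] ell [259.3 208.7  25.4  81.4] [511.3 209.4  75. ] [511.1 210.6  75. ] (236, 181, 46, 73)
[ 14  72 188] [ 15 170 200] [ 22 186 223] [ 11 177 131]
[[448, 158], [444, 198], [367, 185], [367, 169]] [[625.2, -106.9, 20.0], [621.5, -141.8, 20.0], [553.6, -123.8, 20.0], [554.4, -109.8, 20.0]]
```

View pics/w2.png

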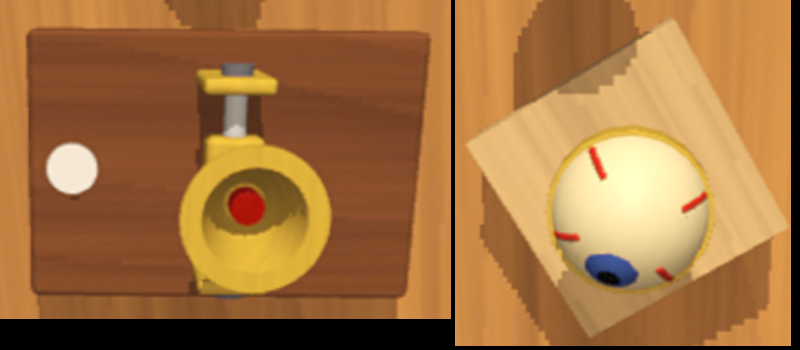

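The two cameras differ by about 3 mm in absolute position, but they agree on the eye-to-cup offset of (-5.9, -337) mm and on a stand yaw of about -5.5°. Next is the grip.

```bash
python3 - <<'E'
from rig import env
import numpy as np
r=lambda v:np.round(v,4).tolist()
env.move_pose([.5478,.1985,.16],[180,0,174.5]); print(r(env.current_tool_pos()),r(env.current_force()))
env.move_straight([.5478,.1985,.0505],.08); env.sleep(.2); print(r(env.current_tool_pos()),r(env.current_force()))
env.set_gripper(.03); env.sleep(.2)
print(r(env.current_grip_width()),r(env.current_grip_force()),r(env.current_tool_pos()),"F",r(env.current_force()),r(env.current_torque()),env.current_time())
E
```

```text
[0.548, 0.1982, 0.1603] [0.1952, -0.079, 0.2204]
[0.5479, 0.1985, 0.0508] [1.3197, 0.149, 0.3003]
0.054 62.8766 [0.548, 0.1985, 0.051] F [-0.6348, -0.7708, 5.6139] [-0.1984, 0.2684, -0.0009] 7.5583
```

```bash
python3 - <<'E'
from rig import env
import numpy as np,cv2,pickle
r=lambda v:np.round(v,4).tolist()
env.move_straight([.5478,.1985,.20],.1); print(r(env.current_force()))
env.move_straight([.5419,-.1385,.20],.2); env.sleep(.4)
print(r(env.current_tool_pos()),"F",r(env.current_force()),r(env.current_torque()),r(env.current_grip_width()),env.current_time())
d={n:env.grab_frame(n) for n in("top","scene","wrist")}
pickle.dump(d,open("f2.pkl","wb"))
a=cv2.resize(d["scene"]["frame"][180:380,100:300],(400,400));b=cv2.resize(d["wrist"]["frame"][120:440,180:500],(400,400))
cv2.imwrite("pics/c2.png",np.hstack([a,b])[:,:,::-1])
E
```

```text
[-0.464, -0.2176, -1.9498]
[0.5419, -0.1384, 0.2] F [0.5444, -0.2852, -1.7472] [0.0131, 0.0335, 0.0118] 0.0545 11.4333
```

View pics/c2.png

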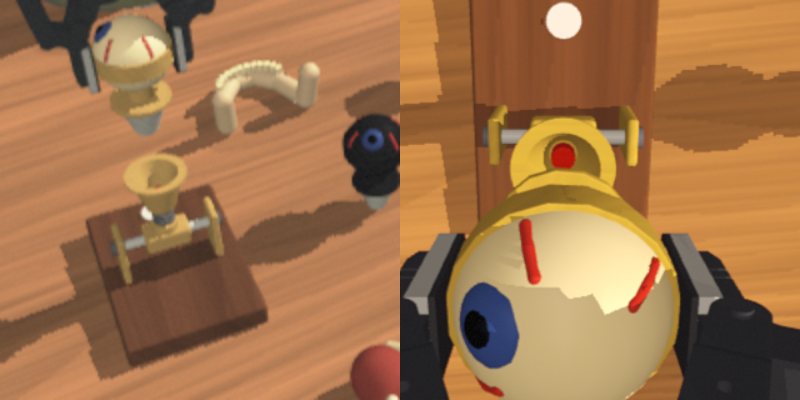

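The left half shows the eye hanging upright in the grip above the cup. The right half shows the cup at crop (563,157), laterally in line with the eye. Next is the force-guarded press.

```bash
cat > press.py <<'E'
from rig import env
import numpy as np
W=1.9
def force(n=4):
    f=[]
    for _ in range(n): f.append(env.current_force()); env.sleep(.01)
    return np.mean(f,0)
def press(target,p,zmin,tmax,step=.0005,log=True):
    t0=env.current_time(); rows=[]
    while env.current_time()-t0<tmax and p[2]>zmin:
        f=force(); N=f[2]+W; rows.append([env.current_time(),*(p*1e3),*f[:2],N])
        if N>=target: break
        p[:2]+=np.clip(1.5e-4*f[:2]*(np.abs(f[:2])>.8),-4e-4,4e-4)
        p[2]-=step if N<10 else step/2
        env.move_straight(p.tolist(),.03); env.sleep(.03)
    if log:
        for r in rows[::max(1,len(rows)//45)]+rows[-1:]: print(np.round(r,2).tolist())
    return p
E
python3 - <<'E'
from press import *
p=np.array([.5419,-.1385,.146])
env.move_straight(p.tolist(),.08); env.sleep(.1)
p=press(13,p,.122,8)
np.save("p.npy",p); print(env.current_tool_pos(),env.current_torque(),env.current_time(),env.current_grip_width())
E
```

```text
[12.54, 541.9, -138.5, 146.0, 0.19, 0.21, 0.35]
[12.86, 541.9, -138.5, 145.5, -0.17, -0.25, -0.4]
[13.18, 541.9, -138.5, 145.0, 0.22, -0.03, 0.23]
[13.49, 541.9, -138.5, 144.5, -0.41, -0.25, 0.02]
[13.81, 541.9, -138.5, 144.0, 0.28, 0.14, 0.13]
[14.12, 541.9, -138.5, 143.5, -0.1, 0.5, 0.35]
[14.44, 541.9, -138.5, 143.0, -0.13, 0.21, 0.39]
[14.76, 541.9, -138.5, 142.5, -0.03, 0.08, -0.06]
[15.08, 541.9, -138.5, 142.0, -0.03, 0.41, 0.5]
[15.39, 541.9, -138.5, 141.5, -0.47, 0.09, -0.07]
[15.71, 541.9, -138.5, 141.0, 0.14, -0.15, 0.31]
[16.02, 541.9, -138.5, 140.5, -0.18, -0.35, -0.13]
[16.34, 541.9, -138.5, 140.0, 0.09, -0.26, 1.4]
[16.66, 541.9, -138.5, 139.5, -0.35, 0.09, 2.15]
[16.98, 541.9, -138.5, 139.0, -0.14, -0.3, 2.64]
[17.29, 541.9, -138.5, 138.5, 0.15, -0.13, 2.84]
[17.61, 541.9, -138.5, 138.0, 0.36, -0.13, 3.92]
[17.92, 541.9, -138.5, 137.5, -0.1, 0.16, 4.11]
[18.24, 541.9, -138.5, 137.0, -0.08, 0.01, 4.85]
[18.56, 541.9, -138.5, 136.5, 0.15, -0.28, 5.47]
[18.88, 541.9, -138.5, 136.0, 0.34, -0.47, 5.85]
[19.19, 541.9, -138.5, 135.5, 0.45, 0.22, 6.93]
[19.51, 541.9, -138.5, 135.0, -0.58, 0.06, 7.05]
[19.82, 541.9, -138.5, 134.5, 0.17, 0.22, 7.42]
[20.14, 541.9, -138.5, 134.0, -0.14, 0.05, 8.36]
[20.46, 541.9, -138.5, 133.5, 0.07, -0.45, 8.56]
[20.46, 541.9, -138.5, 133.5, 0.07, -0.45, 8.56]
[ 0.54210215 -0.13854903  0.13336667] [0.03807547 0.05173478 0.00398452] 20.7417 0.05413909900354791
```

```bash
sed -i 's/step if N<10 else step\/2/(.001 if N<10 else .0005 if N<13.3 else .00025)/; s/def force(n=4)/def force(n=3)/; s/; env.sleep(.03)/; env.sleep(.02)/' press.py; python3 - <<'E'
from press import *
p=np.load("p.npy")
p=press(16,p,.117,9)
np.save("p.npy",p); print(env.current_tool_pos(),env.current_torque(),env.current_time(),env.current_grip_width())
E
```

```text
[20.77, 541.9, -138.5, 133.0, -0.26, -0.11, 9.02]
[21.06, 541.9, -138.5, 132.0, -0.94, 0.2, 10.57]
[21.35, 541.76, -138.5, 131.5, 0.11, 0.43, 10.64]
[21.64, 541.76, -138.5, 131.0, -0.25, 0.06, 11.11]
[21.93, 541.76, -138.5, 130.5, -0.68, 0.07, 12.19]
[22.22, 541.76, -138.5, 130.0, -0.32, 0.19, 11.87]
[22.52, 541.76, -138.5, 129.5, -0.93, 0.49, 11.67]
[22.81, 541.62, -138.5, 129.0, -0.07, 0.39, 11.89]
[23.1, 541.62, -138.5, 128.5, -0.44, 0.91, 11.96]
[23.39, 541.62, -138.36, 128.0, -0.13, -0.22, 11.6]
[23.68, 541.62, -138.36, 127.5, 0.34, 0.38, 11.62]
[23.98, 541.62, -138.36, 127.0, -0.39, 0.24, 11.81]
[24.27, 541.62, -138.36, 126.5, -0.5, 0.68, 11.93]
[24.56, 541.62, -138.36, 126.0, -0.11, -0.05, 11.78]
[24.85, 541.62, -138.36, 125.5, -0.43, -0.03, 11.93]
[25.14, 541.62, -138.36, 125.0, -0.46, -0.36, 11.8]
[25.43, 541.62, -138.36, 124.5, 0.26, 0.33, 11.86]
[25.72, 541.62, -138.36, 124.0, 0.67, -0.15, 12.33]
[26.02, 541.62, -138.36, 123.5, 0.24, 0.09, 13.26]
[26.31, 541.62, -138.36, 123.0, -0.05, -0.18, 13.07]
[26.6, 541.62, -138.36, 122.5, -0.63, -0.49, 13.52]
[26.89, 541.62, -138.36, 122.25, 0.01, 0.1, 14.02]
[27.18, 541.62, -138.36, 122.0, -0.27, 0.4, 14.46]
[27.48, 541.62, -138.36, 121.75, 0.29, 0.61, 16.21]
[27.48, 541.62, -138.36, 121.75, 0.29, 0.61, 16.21]
[ 0.54236451 -0.13856291  0.12303365] [0.04982402 0.10646759 0.00794553] 27.475 0.05445519358039934
```

```bash
python3 - <<'E'
from rock import *
import cv2
p=np.load("p.npy"); fr=[]
go(p,-5,.03); rep(5); go(p,-10.3,.03); env.sleep(.2); rep(12); fr.append(env.grab_frame("scene")["frame"])
cv2.imwrite("pics/rk1.png",cv2.resize(fr[0][180:380,80:280],(500,500))[:,:,::-1])
E
```

```text
[ 1.43 -1.12  5.07] T [-0.182 -0.24  -0.028] tcp [ 0.5351 -0.1378  0.1286] 29.54
[ 2.34 -1.16  5.39] T [-0.189 -0.467 -0.006] tcp [ 0.5283 -0.1371  0.1275] 30.23
```

View pics/rk1.png

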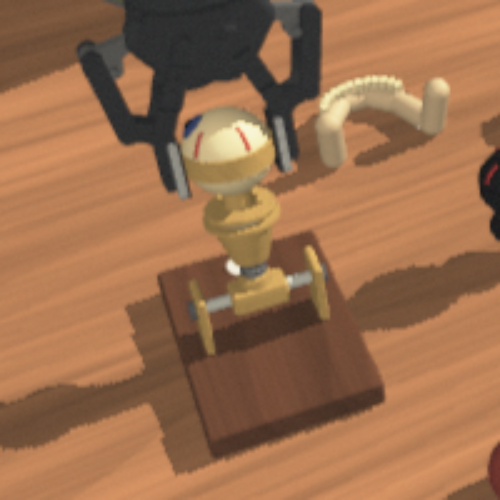

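The eye leans towards the disc and is fully seated, with the flange close on the rim. Next I tip it away from the disc, return upright and measure.

```bash
python3 - <<'E'
from rock import *
import cv2
p=np.load("p.npy")
for a in(-5,0,5): go(p,a,.04)
rep(3)
go(p,10.3,.03); env.sleep(.2); rep(12); f=env.grab_frame("scene")["frame"]
for a in(5,0): go(p,a,.04)
env.sleep(.2); rep(12); g=env.grab_frame("scene")["frame"]
cv2.imwrite("pics/rk2.png",np.hstack([cv2.resize(x[180:380,80:280],(400,400)) for x in(f,g)])[:,:,::-1])
E
```

```text
[-0.94 -1.22  5.74] T [-0.375  0.097  0.026] tcp [ 0.5482 -0.139   0.1277] 31.29
[-1.58 -1.47  5.73] T [-0.269  0.27   0.057] tcp [ 0.555  -0.1397  0.127 ] 31.98
[ 0.04 -1.3   5.03] T [-0.343 -0.038 -0.013] tcp [ 0.5416 -0.1384  0.1285] 32.99
```

View pics/rk2.png

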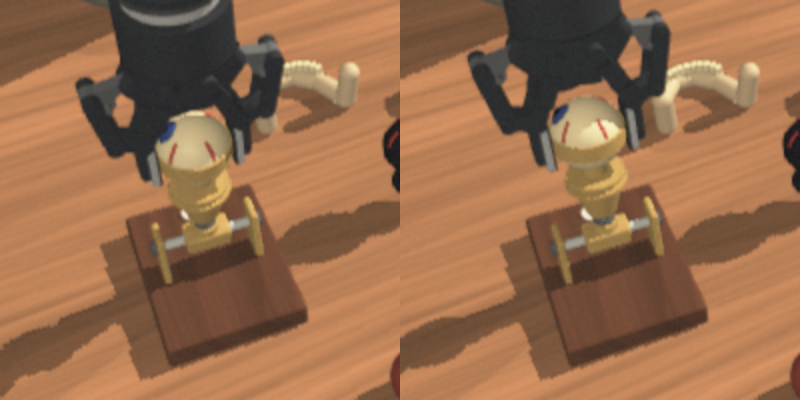

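Both tips stayed seated. The force asymmetry suggests an upright offset of about 1°. I'll unload, let go, and measure how far the eye shifts on release.

```bash
python3 - <<'E'
from rock import *
import cv2,pickle
p=np.load("p.npy"); p[1]-=.0004
for k in range(5):
    N=force(6)[2]+W
    if N<1.8: break
    p[2]+=np.clip((N-1.3)/1300,.0003,.003); env.move_straight(p.tolist(),.03); env.sleep(.05)
rep(8); print(p)
a=env.grab_frame("wrist"); at=env.grab_frame("top"); env.set_gripper(.085); env.sleep(.3); b=env.grab_frame("wrist"); bt=env.grab_frame("top"); rep(8)
np.save("p.npy",p); pickle.dump((a,b,at,bt),open("rel.pkl","wb"))
cv2.imwrite("pics/rel.png",np.hstack([cv2.resize(x["frame"][100:480,130:510],(400,400)) for x in(a,b)])[:,:,::-1])
E
```

```text
[ 0.57  1.4  -0.77] T [ 0.225 -0.131 -0.02 ] tcp [ 0.5415 -0.1387  0.1333] 33.86
[ 0.54161964 -0.13876392  0.13338868]
[0.06 0.03 0.21] T [ 0.019 -0.053 -0.052] tcp [ 0.5416 -0.1388  0.1334] 34.84
```

View pics/rel.png

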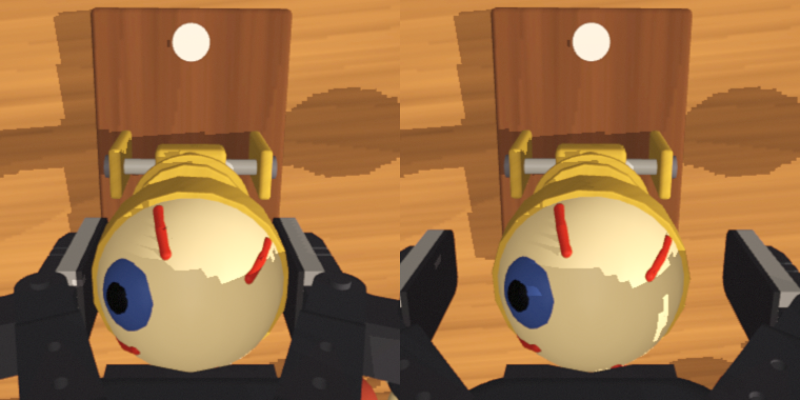

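The eye moved only about 2 px (roughly 0.5 mm, under 0.5°) when released, so "upright" was right and both tips were about 10°. The force trace also shows it went home: an 11.8 N plateau over about 6.3 mm, then the cup spring slope again, then the hard stop at about 17.5 N. Next I retract and take a last look.

```bash
python3 - <<'E'
from rock import *
import cv2
p=np.load("p.npy"); p[2]=.235; env.move_straight(p.tolist(),.1)
p[0]-=.10; p[2]=.28; env.move_straight(p.tolist(),.2); env.sleep(.4); rep(3)
s=env.grab_frame("scene")["frame"][200:360,110:270]; t=env.grab_frame("top")["frame"][195:295,370:470]
cv2.imwrite("pics/end.png",np.hstack([cv2.resize(s,(400,400),interpolation=2),cv2.resize(t,(400,400),interpolation=2)])[:,:,::-1])
E
```

```text
[ 0.07 -0.26  0.2 ] T [-0.028  0.023  0.008] tcp [ 0.4418 -0.1387  0.2797] 37.13
```

View pics/end.png

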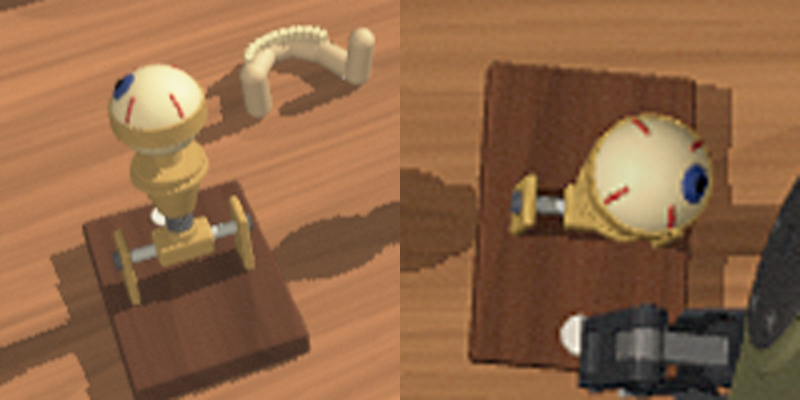

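The eye stands upright in the cup, with the flange sitting close on the rim in the scene crop at (168,170). The gripper is clear of it, so I'm handing in.

```bash
python3 -c "
from rig import env
print(env.sign_off())"
```

```text
the job is handed in; nothing more can be done
None
```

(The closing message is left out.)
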